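# Click the fan dial round to the long mark and start it

### The arm

A 6-joint arm with a two-finger parallel gripper is mounted at the origin on a cart in front of the work surface, level with it; the furniture and walls round the work are solid. World frame = base frame: x ahead of the robot, y to its left, z up, the work surface at z = 0. Lengths are in m, angles in degrees, forces in N, time in s.
With the tool pointing down it reaches from about 0.35 to 0.875 m from the base axis. Payload 4.2 kg.
Tool frame: the origin (TCP) lies at the very end of the fingers, on their centre line; the grasp point (between the pads) lies 19 mm behind it; z points along the fingers, y is the line along which they close (so a half turn about z gives the same grasp; the last joint's range is limited). The gripper opens to 87 mm and grips with 3 to 60 N. Pads are 19 mm wide; open, the fingers measure 117 mm over their backs; the gripper's body (75 mm by 190 mm) begins 51 mm behind the grasp point.
Start: joints at [89.76, 22.042, 0.453, 0, -68.411, -14.817], TCP at [0.162, 0.604, 0.223] pointing down, gripper open.
Joint ranges: [-179.83, 179.83], [-69.29, 118.12], [-61.27, 80.66], [-181.25, 117.63], [-171.15, -9.14], [-177.46, 177.46]. Speed limits (degrees/s): [159.86, 159.86, 180, 180, 180, 180].

### API

Orientations are given as a 3x3 rotation matrix whose columns are the frame's x, y, z axes.
In Python, from station import sense, cams, r gives the robot as it stands. The module is installed in compiled form; this text tells all that it offers.
- The arm moves only by the tool step_arm, never from a script. Its argument "targets" is text: rows parted by semicolons, each of 4 numbers parted by spaces: the shift along the tool's x, y, z in cm, then the turn about the tool's z in degrees. In form: x y z turn; .... A call has 1 to 12 rows; each row shifts and turns the commanded pose from where the row before left it, along the tool's axes as they then stand; what a row does not reach is not made up. A row lasts 1/12 s, in which the tool goes at most 41.7 mm and 7.16 degrees, less where a joint would pass 70% of its speed; a pose out of reach is approached as far as the arm can. A call with a gripper value outside its range is refused whole. "claw" is the finger opening in cm, from 0 to 8.7, set as the call begins (left out, the last holds). The fingers move at their own pace and stop on an object; the grip force is fixed at half the most. Time passes only in rows, so rows that do not move let the fingers close. It gives the time, the measured TCP pose, the force, the opening and the grip force at its end, in the units of the state.
- sense(): the state, without advancing time (a new reading comes with each control period).
- cams.capture(name): name is "side" or "top"; returns a dict with "frame" (400x640x3 uint8, blue, green, red), "vertical_fov" (degrees; the focal length in pixels is half the picture's height over the tangent of half this angle, whatever the lens; pixels are square), "cx", "cy" (the principal point, pixels), "dist_coeffs" ([k1, k2, p1, p2, k3] as OpenCV has them; the pictures are not rectified), "eye" and "rotation" of the camera in the world. Camera axes: x right, y down, z forward; pixel columns grow to the right and rows downward; lengths in m; the calibration is good to about 2 mm. A picture is of the moment at which its call begins. There is no depth.
- r.finish_job(): hands the job in; it is judged then, once.
The state is a dict: "time_s": time; "joints": joint angles; "joint_velocities": joint speeds; "effort": joint torques, N m; "tcp_pos": TCP position; "ee_rot": TCP orientation; "wrist_force": force on the tool from outside, world axes, zero at the start; "moment": the same for the moment, N m; "gripper_width": opening from 0.0 (shut) to 1.0 (fully open); "gripper_force": force on a finger pad.
Only numpy, scipy, OpenCV 4.12 (cv2) and the standard library are available. Lean on these libraries where they do the work, as an engineer would, in place of code of your own. Each camera call takes 0.05 s, during which the arm holds its last target. There are 200 camera calls.

### The job

On the grey fan control box, turn the big knurled dial clockwise with your fingertips until its pointer clicks in at the long mark, without going past that stop. Then press the start key, the round button on the same box, fully down and let it come up again. Grasp nothing, and leave the loose things on the worktop where they are.

Things in the scene. Friction and masses are not known exactly. Their poses are not given: they have to be found in the camera images.
- control_box: Grey box, 180 (its x) x 130 (its y) x 58 mm high, fixed; origin at the centre of its underside; -x is its front. The dial's axis is at x +27 mm, y 0; the start key at x -62, y +36 mm (front left corner). White marks round the dial show five stops 30 degrees apart, clockwise from stop 0 on the -y side; stop 3, the one long mark (16 mm, others 6 mm), is on the front (-x) side.
- dial_top (a point): Centre of the flat top of the dial, on its vertical axis, 86 mm above the worktop. Black disc 92 mm wide, 18 mm thick, knurled on rim and top; too wide to pinch. Press a fingertip down on the top 25 to 38 mm from the axis and carry it round in an arc. The dial is sprung: 4 N starts it down, 8.8 N takes it 6 mm down to its end; 4 to 5.5 mm gives enough grip. It comes up by itself.
- dial (a joint): Angle of the dial in rad, growing clockwise seen from above. Stops (detents) at 0, 0.524, 1.047, 1.571 and 2.094; the long mark is 1.571. It begins at one of the first three. It takes about 0.03 N m to leave a stop; once half-way to the next (0.262 rad on) it snaps forward, and it centres itself in the stop when let go.
- dial_press (a joint): How far the dial is pressed down, in m: 0 free, 0.006 at its stop.
- pointer_tip (a point): Outer end of the white pointer line on the dial's top, at the rim; it turns with the dial.
- start_key_top (a point): Centre of the top of the start key, a round grey push button 18 mm in diameter in a black collar at the front left corner of the box, 96 mm from the dial's axis. Pushed straight down.
- start_key (a joint): Travel of the start key in m: 0 up, 0.006 fully down; counts as pressed beyond 0.004. Spring return, about 5 N fully down.
- tape_roll: Loose roll of black tape, 53 mm wide and 19 mm high, beside the box; not to be moved. Origin at its underside.
- clip: Loose black binder clip, 25 mm long and 20 mm high, beside the box; not to be moved. Origin at its underside.
- case: Loose clear blue compartment case, 94 by 118 by 31 mm, left of the box; not to be moved. Origin at its underside.
- syringe: Loose syringe, 126 mm long, lying farther left; not to be moved. Origin at its underside.

How it is judged (in metres and radians):
On the way, in this order (a step that is already met when the one before it is completed fails the run):
1. the dial rests in the stop at the long mark (value of joint dial between 1.47 and 1.67 rad and velocity of joint dial between -0.1 and 0.1 rad/s), for 0.2 s.
2. the start key is pressed down (value of joint start_key above 0.004 m), for 0.02 s.
At the end, for the whole second after the job is handed in: The dial rests within 0.1 rad of the long mark's stop (1.571 rad), dial and start key have both come up again (within 1.5 mm), and the tape roll, clip, case and syringe are within 20 mm of where they were (value of joint dial between 1.47 and 1.67 rad and value of joint each of dial_press, start_key below 0.0015 m and distance of each of tape_roll, clip, case, syringe from where it was at the start of the episode below 0.02 m); the robot touches nothing.
It fails at once if the dial is turned past the long mark, more than half-way to the next stop (value of joint dial above 1.83 rad).
It fails at once if the start key is pressed while the dial is not at the long mark (value of joint start_key above 0.003 m and (value of joint dial below 1.47 rad or value of joint dial above 1.67 rad)).
It fails at once if a loose thing beside the work is pushed away or lifted (distance of any of tape_roll, clip, case, syringe from where it was at the start of the episode above 0.02 m).
It also fails if it takes over 48 s, if anything falls off the work surface, if the arm or the gripper's body presses on something with over 40 N, if the wrist force passes 120 N, or if a joint passes its speed limit or range.

## Working session

There is one attempt and no reset: what is moved stays moved. The work goes in short steps, Python scripts to look and compute and a tool call to move; the robot and the scene stay as the last step left them, time stands still between calls to the robot, and variables do not carry over. Pictures are saved under pics/ and viewed, at most 12 in all, crops included, and the job is handed in when it is done.

Besides the shell and the picture viewer there is one more tool, called after "Emit:" by a JSON object that holds its "name" and its "arguments". step_arm: Moves the arm, as the interface text tells. Its arguments: {"type":"object","properties":{"targets":{"type":"string"},"claw":{"type":"number"}},"required":["targets"]}

```bash
mkdir -p pics
cat > h.py <<'E'
import numpy as np, cv2
from station import sense, cams, r
def shot(n,fn=None):
    c=cams.capture(n); f=c["frame"]
    if fn: cv2.imwrite("pics/"+fn,f)
    return c
def K(c):
    f=200/np.tan(np.radians(c["vertical_fov"])/2)
    return np.array([[f,0,c["cx"]],[0,f,c["cy"]],[0,0,1]])
def ray(c,px,z):
    p=np.array(px,float).reshape(-1,1,2)
    u=cv2.undistortPoints(p,K(c),np.array(c["dist_coeffs"])).reshape(-1,2)
    d=np.c_[u,np.ones(len(u))]@np.array(c["rotation"]).T
    e=np.array(c["eye"]); return e+d*((z-e[2])/d[:,2])[:,None]
def proj(c,P):
    R=np.array(c["rotation"]).T; t=-R@np.array(c["eye"])
    return cv2.projectPoints(np.array(P,float).reshape(-1,1,3),cv2.Rodrigues(R)[0],t,K(c),np.array(c["dist_coeffs"]))[0].reshape(-1,2)
E
python3 - <<'E'
from h import *
for n in ("top","side"):
    c=shot(n,n+"1.png"); print(n,c["eye"],np.round(c["rotation"],3).tolist(),c["vertical_fov"],c["cx"],c["cy"],c["dist_coeffs"])
s=sense(); print(s["time_s"],s["tcp_pos"],np.round(s["ee_rot"],3).tolist(),s["wrist_force"])
E
```

```text
top [ 0.40170467 -0.13848279  1.01849836] [[0.02, -0.995, 0.097], [-0.999, -0.016, 0.034], [-0.032, -0.098, -0.995]] 46.31491769318105 316.6784592929875 203.05679362903695 [-0.00934865  0.          0.          0.          0.        ]
side [0.37537865 0.66888835 0.64818105] [[-0.985, -0.113, 0.129], [-0.17, 0.553, -0.816], [0.021, -0.825, -0.564]] 52.22218412948078 320.2507131024157 196.37442252832759 [-0.09711609  0.          0.          0.          0.        ]
0.1 [0.16219312 0.60303067 0.2215779 ] [[0.966, -0.26, -0.0], [-0.26, -0.966, -0.002], [0.0, 0.002, -1.0]] [ 0.5716304  -0.48085748 -0.49957556]
```

View pics/top1.png

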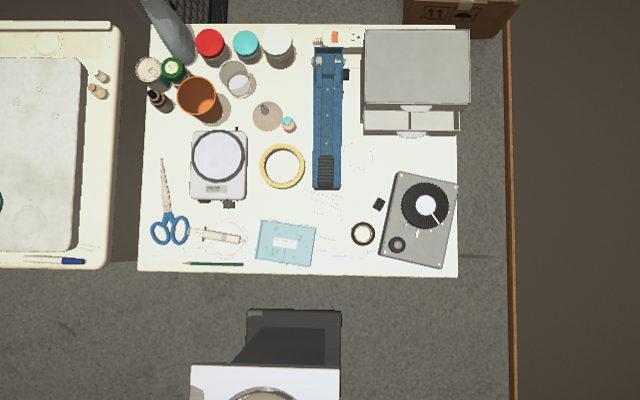

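View pics/side1.png

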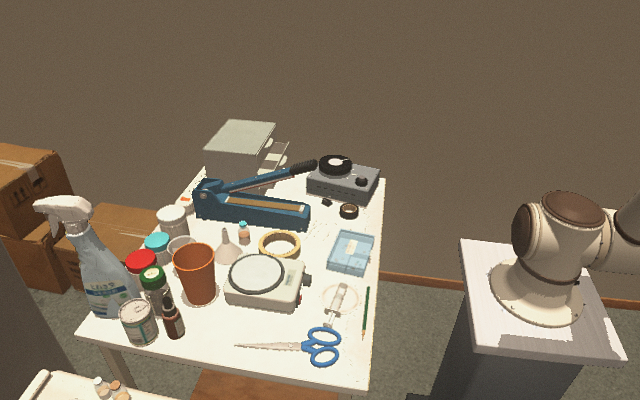

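The top view shows the box with the dial at about (425,205) and the key at about (397,244). The tape is at (363,233), the clip at (379,204) and the case at (285,242). The side view shows the same layout, with a blue stapler just beyond the box.

Run:
```python
from h import *
c=shot("top"); f=c["frame"]
cv2.imwrite("pics/crop.png",cv2.resize(f[160:280,350:470],None,fx=5,fy=5,interpolation=cv2.INTER_CUBIC))
g=cv2.cvtColor(f,cv2.COLOR_BGR2GRAY)
# dial: dark blob
m=np.zeros_like(g); m[170:262,372:462]=(g[170:262,372:462]<60)*255
n,_,st,ce=cv2.connectedComponentsWithStats(m)
cs,_=cv2.findContours(m,cv2.RETR_EXTERNAL,cv2.CHAIN_APPROX_NONE)
for k in cs:
    if cv2.contourArea(k)<60: continue
    (x,y),rad=cv2.minEnclosingCircle(k); e=cv2.fitEllipse(k); A=cv2.contourArea(k)
    print("blob",np.round(e,1).tolist() if 0 else e,A,ray(c,[[e[0][0],e[0][1]]],.086),ray(c,[[e[0][0],e[0][1]]],.06))
# box: mid grey
m=((g>70)&(g<190)); m2=np.zeros_like(g); m2[165:272,375:465]=m[165:272,375:465]*255
m2=cv2.morphologyEx(m2,cv2.MORPH_OPEN,np.ones((3,3)))
cs,_=cv2.findContours(m2,cv2.RETR_EXTERNAL,cv2.CHAIN_APPROX_NONE)
k=max(cs,key=cv2.contourArea); b=cv2.minAreaRect(k); print(b,ray(c,cv2.boxPoints(b),.058))
# white in dial
w=np.argwhere(g[185:230,402:450]>190)+[185,402]; w=w[:,::-1]
P=ray(c,w,.086)[:,:2]; print(len(w)); 
d=P-ray(c,[[425,205]],.086)[0,:2]; rr=np.hypot(*d.T)
for a in range(0,5): pass
for i in np.argsort(rr)[::-1]:
    if .018<rr[i]<.046: print(w[i],round(rr[i],3),round(np.degrees(np.arctan2(d[i,1],d[i,0]))))
```

```text
blob ((416.6005859375, 208.87391662597656), (26.35248374938965, 38.593467712402344), 137.91490173339844) 121.0 [[ 0.48429101 -0.30574889  0.086     ]] [[ 0.48659369 -0.31041262  0.06      ]]
blob ((431.7790222167969, 200.68080139160156), (26.905372619628906, 37.44874954223633), 138.2953643798828) 409.0 [[ 0.50117226 -0.33581982  0.086     ]] [[ 0.50394562 -0.34132199  0.06      ]]
((422.0, 218.0), (106.0, 84.0), 90.0) [[ 0.57678803 -0.2354474   0.058     ]
 [ 0.57923908 -0.40811286  0.058     ]
 [ 0.36253478 -0.40580804  0.058     ]
 [ 0.35906078 -0.23687943  0.058     ]]
355
[438 224] 0.045 -146
[438 223] 0.044 -144
[438 222] 0.042 -143
[437 222] 0.041 -145
[437 221] 0.039 -143
[436 221] 0.038 -146
[437 220] 0.038 -141
[436 220] 0.037 -144
[436 219] 0.035 -142
[435 219] 0.034 -145
[435 218] 0.032 -142
[434 218] 0.031 -145
[435 217] 0.031 -140
[434 217] 0.03 -143
[433 217] 0.028 -146
[434 216] 0.028 -141
[433 216] 0.027 -144
[433 215] 0.025 -141
[432 215] 0.024 -145
[432 214] 0.022 -142
[431 214] 0.021 -146
[432 213] 0.021 -139
[426 195] 0.02 -6
[431 197] 0.02 -36
[424 195] 0.02 5
[4
[... 360 characters left out ...]
 -32
[420 213] 0.019 148
[434 202] 0.019 -71
[416 208] 0.019 109
[433 200] 0.019 -57
[422 196] 0.019 18
[417 210] 0.019 123
[428 214] 0.019 -162
[416 202] 0.019 72
[420 197] 0.019 32
[434 208] 0.019 -108
[430 213] 0.019 -148
[417 200] 0.019 58
[431 198] 0.019 -40
[427 196] 0.019 -13
[433 210] 0.019 -122
[432 199] 0.019 -49
[419 212] 0.019 140
[418 211] 0.018 131
[423 214] 0.018 167
[423 196] 0.018 12
[416 207] 0.018 104
[434 203] 0.018 -76
[427 214] 0.018 -168
[419 198] 0.018 41
[416 203] 0.018 78
[418 199] 0.018 50
[426 196] 0.018 -6
[434 207] 0.018 -102
[431 212] 0.018 -139
[432 211] 0.018 -130
[424 214] 0.018 174
[424 196] 0.018 6
[426 214] 0.018 -174
[425 196] 0.018 0
[429 197] 0.018 -26
```

View pics/crop.png

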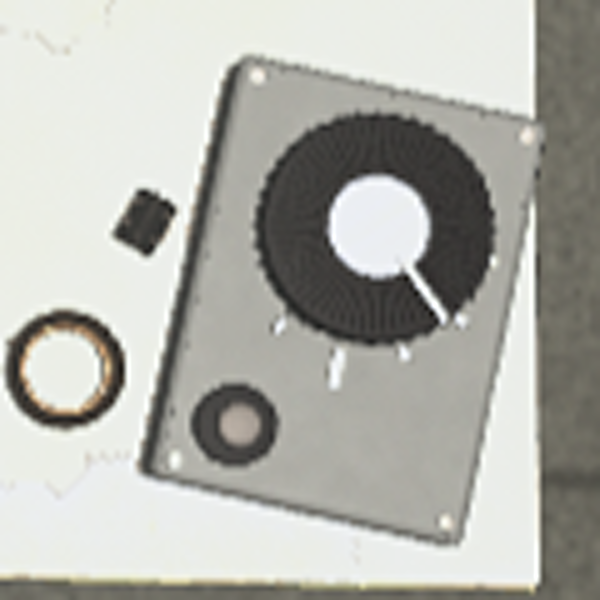

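The crop shows the long mark at about (337,368). The pointer runs from (402,262) to (447,321), near the stop 1 mark at (462,320). The key is at (237,424), and the screws are at the box corners. Next I'll work out the box pose and the dial angle.

Run:
```python
from h import *
c=shot("top"); 
px=lambda a:(np.array(a,float)+.5)/5-.5+[350,160]
S=ray(c,px([(258,76),(527,135),(445,522),(175,460)]),.058)[:,:2]
print("screws",S.round(4).tolist(), "sides",[round(float(np.linalg.norm(S[i]-S[(i+1)%4])),4) for i in range(4)])
ctr=S.mean(0); ex=(S[0]+S[1]-S[2]-S[3]); yaw=np.arctan2(ex[1],ex[0]); R=np.array([[np.cos(yaw),-np.sin(yaw)],[np.sin(yaw),np.cos(yaw)]])
print("box",ctr,np.degrees(yaw)); ax=ctr+R@[.027,0]; key=ctr+R@[-.062,.036]; print("axis",ax,"key",key)
M=ray(c,px([(493,262),(462,320),(404,352),(337,368),(279,325)]),.058)[:,:2]
for q in M-ax: print("mark box-angle",np.degrees(np.arctan2(*(R.T@q)[::-1])).round(1),np.hypot(*q).round(4))
D=ray(c,px([(379,227),(375,228),(402,262),(447,321)]),.086)[:,:2]; print("disc/rim centre",D[:2])
for q in D[2:]-D[0]: print("pointer",np.degrees(np.arctan2(*(R.T@q)[::-1])).round(1),np.hypot(*q).round(4))
q=D[3]-D[2]; print(np.degrees(np.arctan2(*(R.T@q)[::-1])))
print("key ray",ray(c,px([(237,424)]),.064),ray(c,px([(237,424)]),.07))
print(proj(c,[*ax,.086]))
s=shot("side"); f=s["frame"]; cv2.imwrite("pics/side_crop.png",cv2.resize(f[145:225,300:390],None,fx=7,fy=7,interpolation=cv2.INTER_CUBIC))
print("side proj axis .086, key .06/.07, pointer tips stops", proj(s,[[*ax,.086],[*key,.06],[*key,.07]])) 
for k in range(4):
    a=np.radians(-90-30*k); print(k,(proj(s,[[*(ax+R@[.046*np.cos(a),.046*np.sin(a)]),.086]])-[300,145])*7)
```

```text
screws [[0.5569, -0.2792], [0.534, -0.3893], [0.3755, -0.355], [0.3984, -0.2459]] sides [0.1124, 0.1622, 0.1114, 0.162]
box [ 0.46621048 -0.3173469 ] -12.036939606682823
axis [ 0.49261684 -0.32297754] key [ 0.41308117 -0.2692088 ]
mark box-angle -90.1 0.0532
mark box-angle -119.8 0.0527
mark box-angle -150.0 0.0511
mark box-angle -179.6 0.0568
mark box-angle 149.8 0.052
disc/rim centre [[ 0.49232291 -0.32317038]
 [ 0.49189676 -0.32158686]]
pointer -134.8 0.0165
pointer -132.1 0.0456
-130.66709934768303
key ray [[ 0.41339788 -0.2701867   0.064     ]] [[ 0.41332437 -0.2693588   0.07      ]]
[[425.302079   204.85137101]]
side proj axis .086, key .06/.07, pointer tips stops [[334.95211709 161.43845303]
 [360.8870662  182.45898221]
 [361.1709819  179.31910537]]
0 [[282.9530966   64.83831979]]
1 [[331.00500878  82.45061089]]
2 [[357.28360163 109.21237214]]
3 [[353.91374064 138.45511457]]
```

View pics/side_crop.png

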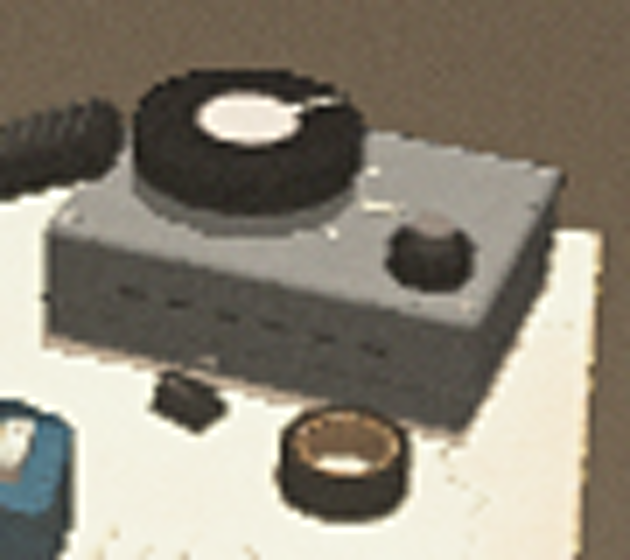

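The marks fit to within 0.5°. The dial axis is at (0.4925, -0.323) and the key at (0.413, -0.2695). The pointer reads about 42–48°, between stops 1 and 2. I'll put both fingertips on the dial top at about 31 mm radius, centred on the axis, and turn about the tool z, checking as I go.

Emit:
{"name": "step_arm", "arguments": {"targets": "2.57 1.92 0 0;2.57 1.92 0 0;2.57 1.92 0 0;2.57 1.92 0 0;2.57 1.92 0 0;2.57 1.92 0 0;2.57 1.92 0 0;2.57 1.92 0 0;2.57 1.92 0 0;2.57 1.92 0 0;2.57 1.92 0 0;2.57 1.92 0 0", "claw": 4.7}}

```text
time_s: 1.25
tcp_pos: [0.4009, 0.2995, 0.2227]
ee_rot: [[0.966, -0.26, 0.0], [-0.26, -0.966, 0.0], [0.0, -0.0, -1.0]]
wrist_force: [-0.4, 0.5, 0.2]
gripper_width: 0.542
gripper_force: 0.0
```

Emit:
{"name": "step_arm", "arguments": {"targets": "1.2 2.9 0 0;1.2 2.9 0 0;1.2 2.9 0 0;1.2 2.9 0 0;1.2 2.9 0 0;1.2 2.9 0 0;1.2 2.9 0 0;1.2 2.9 0 0;1.2 2.9 0 0;1.2 2.9 0 0"}}

```text
time_s: 2.08
tcp_pos: [0.4406, -0.0118, 0.2228]
ee_rot: [[0.966, -0.26, 0.001], [-0.26, -0.966, 0.0], [0.0, -0.0, -1.0]]
wrist_force: [0.6, -0.1, -0.7]
gripper_width: 0.541
gripper_force: 0.0
```

Emit:
{"name": "step_arm", "arguments": {"targets": "1.2 2.9 0 0;1.2 2.9 0 0;1.2 2.9 0 0;1.2 2.9 0 0;1.2 2.9 0 0;1.2 2.9 0 0;1.2 2.9 0 0;1.2 2.9 0 0;1.2 2.9 0 0;0 0 0 0;0 0 0 0"}}

```text
time_s: 3.0
tcp_pos: [0.477, -0.2917, 0.2218]
ee_rot: [[0.965, -0.263, -0.001], [-0.263, -0.965, 0.001], [-0.001, -0.0, -1.0]]
wrist_force: [-0.2, 0.3, 0.7]
gripper_width: 0.543
gripper_force: 0.0
```

Emit:
{"name": "step_arm", "arguments": {"targets": "1.2 1.3 0 0;1.12 1.3 0 0;0 0 3 0;0 0 3 0;0 0 3 0;0 0 2 0;0 0 1 0;0 0 0.3 0;0 0 0 0;0 0 0 0"}}

```text
time_s: 3.83
tcp_pos: [0.4941, -0.3216, 0.1011]
ee_rot: [[0.966, -0.259, 0.003], [-0.259, -0.966, -0.001], [0.003, 0.001, -1.0]]
wrist_force: [0.3, -0.5, -1.0]
gripper_width: 0.539
gripper_force: 0.0
```

Run:
```python
from h import *
s=sense(); print(s["tcp_pos"],s["joints"],s["wrist_force"])
c=shot("top"); d=shot("side")
a=cv2.resize(c["frame"][150:270,350:470],None,fx=3.3,fy=3.3,interpolation=3); b=cv2.resize(d["frame"][105:225,290:410],(a.shape[1],a.shape[0]),interpolation=3)
cv2.imwrite("pics/a2.png",np.hstack([a,b]))
```

```text
[ 0.49410032 -0.32158503  0.10110291] [-1.73169204e+01  2.49746357e+01 -1.39797671e+01  3.28239716e-02
 -5.08872605e+01  9.22956099e+01] [ 0.25248805 -0.46553963 -0.99166281]
```

View pics/a2.png

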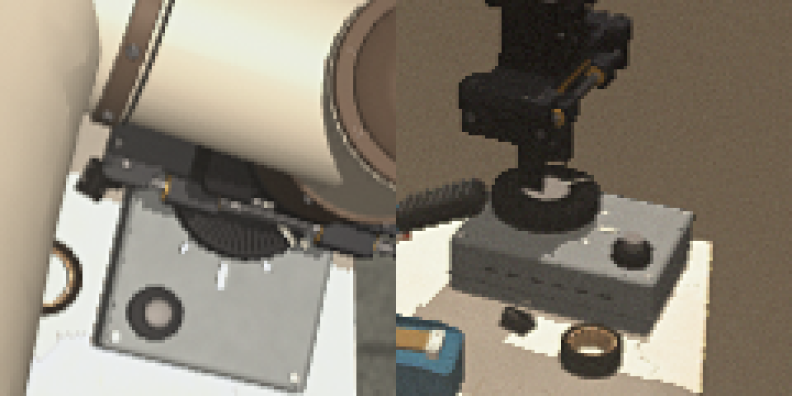

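The picture shows both fingers centred over the dial, still above it, with the pointer partly visible on the right side. I'll lower onto the dial.

Emit:
{"name": "step_arm", "arguments": {"targets": "0 0 0.5 0;0 0 0.4 0;0 0 0.3 0;0 0 0 0;0 0 0 0"}}

```text
time_s: 4.35
tcp_pos: [0.4927, -0.3215, 0.0872]
ee_rot: [[0.966, -0.26, -0.001], [-0.26, -0.966, 0.0], [-0.001, -0.0, -1.0]]
wrist_force: [0.5, 0.3, 0.3]
gripper_width: 0.537
gripper_force: 0.0
```

Emit:
{"name": "step_arm", "arguments": {"targets": "0 0 0.2 0;0 0 0.2 0;0 0 0 0;0 0 0 0"}}

```text
time_s: 4.68
tcp_pos: [0.4933, -0.3217, 0.0842]
ee_rot: [[0.966, -0.259, 0.001], [-0.259, -0.966, -0.001], [0.001, 0.0, -1.0]]
wrist_force: [-1.7, -0.3, 3.9]
gripper_width: 0.539
gripper_force: 2.1
```

Emit:
{"name": "step_arm", "arguments": {"targets": "0 0 0.2 0;0 0 0.15 0;0 0 0 0;0 0 0 0"}}

```text
time_s: 5.02
tcp_pos: [0.4933, -0.3217, 0.081]
ee_rot: [[0.966, -0.259, 0.001], [-0.259, -0.966, -0.001], [0.001, 0.0, -1.0]]
wrist_force: [-1.5, 0.9, 6.6]
gripper_width: 0.542
gripper_force: 3.4
```

Emit:
{"name": "step_arm", "arguments": {"targets": "0 0 0.12 0;0 0 0 0;0 0 0 4;0 0 0 4;0 0 0 4;0 0 0 4;0 0 0 4;0 0 0 0;0 0 0 0"}}

```text
time_s: 5.77
tcp_pos: [0.4939, -0.322, 0.0804]
ee_rot: [[0.819, -0.574, 0.002], [-0.574, -0.819, -0.001], [0.003, -0.0, -1.0]]
wrist_force: [-1.0, 1.3, 7.9]
gripper_width: 0.538
gripper_force: 3.8
```

Run:
```python
from h import *
s=sense(); print(s["tcp_pos"],s["wrist_force"],s["moment"])
c=shot("top"); d=shot("side")
a=cv2.resize(c["frame"][180:250,390:460],None,fx=5.6,fy=5.6,interpolation=3); b=cv2.resize(d["frame"][140:200,305:365],(a.shape[1],a.shape[0]),interpolation=3)
cv2.imwrite("pics/a3.png",np.hstack([a,b]))
```

```text
[ 0.49392609 -0.3220025   0.08038513] [-0.96210028  1.33028981  7.9392792 ] [0.29631437 0.26968553 0.0207716 ]
```

View pics/a3.png

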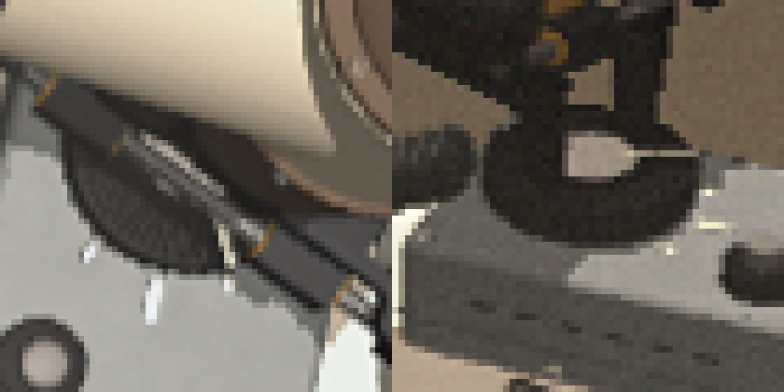

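The pointer tip now shows at about (432,227) in the top view and (352,164) in the side view, near the stop 2 mark.

Run:
```python
from h import *
c=shot("top"); d=shot("side"); ax=np.array([.4925,-.323])
for cc,ps in ((c,[(390+235/5.6,180+265/5.6),(390+220/5.6,180+222/5.6)]),(d,[(352.1,163.6),(305+247/6.53,140+153/6.53)])):
    for q in ray(cc,ps,.081)[:,:2]-ax: print("dial deg",-(np.degrees(np.arctan2(q[1],q[0]))+12.04)%360-90,np.hypot(*q))
```

```text
dial deg 60.32215929154739 0.04629150063654158
dial deg 61.0586100809839 0.030202525885015735
dial deg 70.05271970244084 0.048217224904564995
dial deg 72.37925255509816 0.022190097715772367
```

Emit:
{"name": "step_arm", "arguments": {"targets": "0 0 0 4;0 0 0 4;0 0 0 4;0 0 0 0;0 0 0 0;0 0 -0.5 0;0 0 -1 0;0 0 -1.5 0;0 0 0 0;0 0 0 0"}}

```text
time_s: 6.8
tcp_pos: [0.493, -0.3214, 0.1092]
ee_rot: [[0.681, -0.732, 0.001], [-0.732, -0.681, 0.0], [0.001, -0.001, -1.0]]
wrist_force: [-0.4, 0.2, 0.2]
gripper_width: 0.537
gripper_force: 0.0
```

Run:
```python
from h import *
s=sense(); print(s["tcp_pos"],s["wrist_force"],s["moment"])
c=shot("top"); d=shot("side")
a=cv2.resize(c["frame"][180:250,390:460],None,fx=5.6,fy=5.6,interpolation=3); b=cv2.resize(d["frame"][140:200,305:365],(a.shape[1],a.shape[0]),interpolation=3)
cv2.imwrite("pics/a4.png",np.hstack([a,b]))
ax=np.array([.4925,-.323]); 
for k in (45,60,75,90,105):
    t=np.radians(-12.04-90-k); p=[*(ax+.045*np.array([np.cos(t),np.sin(t)])),.086]
    print(k,((proj(c,p)-[390,180])*5.6).round(),((proj(d,p)-[305,140])*6.53+[392,0]).round())
```

```text
[ 0.4930325  -0.32136251  0.10922517] [-0.37547011  0.243027    0.15924517] [0.08008435 0.01832083 0.01060918]
45 [[268. 247.]] [[682. 122.]]
60 [[238. 261.]] [[691. 135.]]
75 [[205. 266.]] [[693. 148.]]
90 [[171. 263.]] [[688. 161.]]
105 [[140. 251.]] [[675. 173.]]
```

View pics/a4.png

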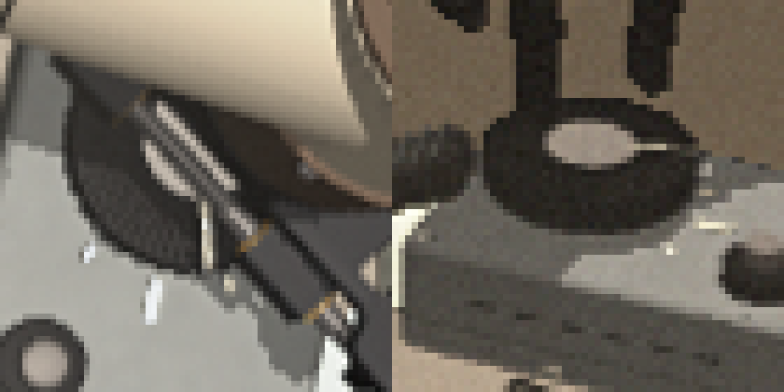

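The pointer now sits at about (207,265), which reads 75°. That is some 12–15° short of the long mark, and still between marks. I'll move aside for a clear measurement before going on.

Emit:
{"name": "step_arm", "arguments": {"targets": "0 0 -3.5 0;0 0 -3.5 0;0 0 -3.5 0;-2.5 -2.3 0 0;-2.5 -2.3 0 0;-2.5 -2.3 0 0;-2.5 -2.3 0 0;-2.5 -2.3 0 0;-2.5 -2.3 0 0;-2.5 -2.3 0 0;0 0 0 0"}}

```text
time_s: 7.82
tcp_pos: [0.491, -0.0796, 0.213]
ee_rot: [[0.685, -0.728, -0.002], [-0.728, -0.685, 0.001], [-0.002, 0.0, -1.0]]
wrist_force: [0.4, 0.8, 0.1]
gripper_width: 0.543
gripper_force: 0.0
```

```bash
cat > ptr.py <<'E'
from h import *
import sys
c=shot("top"); d=shot("side"); ax=np.array([.4925,-.323])
def angs(cc,z,r0,r1):
    # unwarp polar samples: brightness vs dial angle averaged over radii
    th=np.arange(-20,150,1.); rs=np.linspace(r0,r1,12); g=cv2.cvtColor(cc["frame"],cv2.COLOR_BGR2GRAY).astype(np.float32)
    t=np.radians(-12.04-90-th)
    P=np.array([[[ax[0]+r*np.cos(x),ax[1]+r*np.sin(x),z] for r in rs] for x in t]).reshape(-1,3)
    uv=proj(cc,P).astype(np.float32)
    v=cv2.remap(g,uv[:,0].reshape(len(t),-1),uv[:,1].reshape(len(t),-1),cv2.INTER_LINEAR).mean(1)
    return th,v
for n,cc in (("top",c),("side",d)):
    for r0,r1 in ((.025,.034),(.034,.043)):
        th,v=angs(cc,.086,r0,r1); b=np.median(v); i=v.argmax(); w=np.clip(v-b-.4*(v.max()-b),0,None)*(abs(th-th[i])<15); print(n,r0,"pointer",(w*th).sum()/w.sum(),v.max(),b)
th,v=angs(c,.058,.050,.055); print("marks",[(int(th[i]),int(v[i])) for i in range(1,len(v)-1) if v[i]>=v[i-1] and v[i]>v[i+1] and v[i]>v.mean()+20])
f=c["frame"][180:250,390:460]; cv2.imwrite("pics/"+sys.argv[1],cv2.resize(f,None,fx=8,fy=8,interpolation=3))
E
python3 ptr.py a5.png; python3 -c "
import cv2,sys;sys.argv=['','x.png'];import ptr
ptr.c['frame']=cv2.imread('pics/top1.png')
print('start',[ptr.angs(ptr.c,.086,a,b)[1].argmax()-20 for a,b in((.025,.034),(.034,.043))])"
```

```text
top 0.025 pointer 74.40687315571306 244.87639 56.677204
top 0.034 pointer 74.49883744704566 238.80403 58.687866
side 0.025 pointer 71.8782005143977 189.47144 39.920166
side 0.034 pointer 71.68775566038187 106.07495 42.996784
marks [(30, 226), (60, 221), (90, 238), (120, 224)]
top 0.025 pointer 74.40426078904365 244.94832 56.67562
top 0.034 pointer 74.49538931218952 238.91911 59.004234
side 0.025 pointer 71.83986432275758 186.81226 39.84823
side 0.034 pointer 71.63340686046038 107.900635 42.86503
marks [(30, 226), (60, 221), (90, 238), (120, 223)]
start [np.int64(42), np.int64(42)]
```

View pics/a5.png

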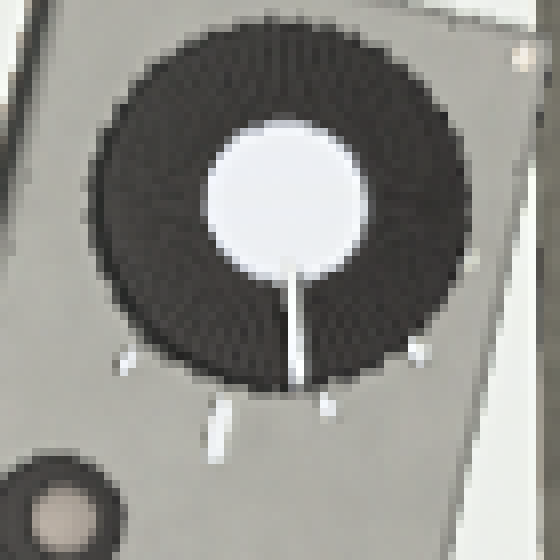

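The clear view shows the pointer at 74° by the polar measurement, against 42° at the start, with the marks at exactly 30/60/90/120. So it moved 32° and stayed. Either the pointer is offset from the stops, or friction held it where I left it. A small counter-clockwise nudge of 8° is safe and will tell which.

Emit:
{"name": "step_arm", "arguments": {"targets": "2.5 2.3 0 0;2.5 2.3 0 0;2.5 2.3 0 0;2.5 2.3 0 0;2.5 2.3 0 0;2.5 2.3 0 0;2.5 2.3 0 0;0 0 3.5 0;0 0 3.5 0;0 0 3.5 0;0 0 1.2 0;0 0 0 0"}}

```text
time_s: 9.02
tcp_pos: [0.4891, -0.322, 0.092]
ee_rot: [[0.679, -0.735, -0.009], [-0.735, -0.679, 0.004], [-0.009, 0.004, -1.0]]
wrist_force: [-0.3, 0.0, -0.1]
gripper_width: 0.539
gripper_force: 0.0
```

Emit:
{"name": "step_arm", "arguments": {"targets": "0 0 0.9 0;0 0 0.5 0;0 0 0.4 0;0 0 0 0;0 0 0 -4;0 0 0 -4;0 0 0 0;0 0 0 0"}}

```text
time_s: 9.68
tcp_pos: [0.4936, -0.3229, 0.0816]
ee_rot: [[0.777, -0.629, 0.003], [-0.629, -0.777, -0.003], [0.004, 0.001, -1.0]]
wrist_force: [-3.3, -2.8, 6.3]
gripper_width: 0.539
gripper_force: 3.1
```

```bash
python3 -c "
from h import *
s=sense(); print(s['tcp_pos'],s['wrist_force'],s['moment'])"; python3 ptr.py x.png
```

```text
[ 0.49358307 -0.32294176  0.08156896] [-3.26769338 -2.82185446  6.26278267] [-0.78226245  0.93132206  0.0068026 ]
top 0.025 pointer 63.57511869433385 131.39177 52.868004
top 0.034 pointer 67.96642282262708 179.61873 60.57621
side 0.025 pointer 83.53492163340799 89.05884 34.495483
side 0.034 pointer -14.40754128945274 88.871254 39.80603
marks [(60, 174), (68, 175), (90, 237), (101, 172), (108, 173), (120, 222), (130, 173), (140, 171), (147, 173)]
```

Emit:
{"name": "step_arm", "arguments": {"targets": "0 0 -0.5 0;0 0 -1 0;0 0 -1.5 0;0 0 0 0;0 0 0 0;0 0 0 0"}}

```text
time_s: 10.28
tcp_pos: [0.4928, -0.321, 0.1085]
ee_rot: [[0.776, -0.63, -0.0], [-0.63, -0.776, 0.001], [-0.001, -0.001, -1.0]]
wrist_force: [-0.5, -1.0, 0.6]
gripper_width: 0.539
gripper_force: 0.0
```

```bash
python3 ptr.py x.png
```

```text
top 0.025 pointer 57.943322189601524 144.10066 51.744305
top 0.034 pointer 59.97183339675543 177.96355 61.16341
side 0.025 pointer 60.704898563573664 125.86906 36.26713
side 0.034 pointer 61.807471531377374 99.73397 41.44918
marks [(61, 188), (68, 174), (90, 236), (102, 172), (120, 221), (130, 172), (135, 172), (148, 173)]
```

After the nudge the pointer reads about 60°, so it matches the marks and is seated in stop 2; at 74° it had been balanced just before the half-way point. Now I'll turn it 29° clockwise.

Emit:
{"name": "step_arm", "arguments": {"targets": "0 0 1.5 0;0 0 0.9 0;0 0 0.6 0;0 0 0.1 0;0 0 0 0;0 0 0 4;0 0 0 4;0 0 0 4;0 0 0 4;0 0 0 4;0 0 0 0;0 0 0 0"}}

```text
time_s: 11.38
tcp_pos: [0.4937, -0.3215, 0.0803]
ee_rot: [[0.515, -0.857, 0.001], [-0.857, -0.515, -0.001], [0.001, -0.0, -1.0]]
wrist_force: [-3.1, 4.9, 14.9]
gripper_width: 0.539
gripper_force: 7.3
```

```bash
python3 -c "
from h import *
s=sense(); print(s['tcp_pos'],s['wrist_force'],s['moment'])"; python3 ptr.py a6.png
```

```text
[ 0.49366467 -0.32147686  0.08028842] [-3.1170603   4.93536664 14.85754925] [ 1.45822718  0.7223895  -0.04695476]
top 0.025 pointer 77.02500206739893 133.34612 53.023926
top 0.034 pointer -15.882193702832863 147.33586 62.335163
side 0.025 pointer 142.75618320230294 94.863525 39.306763
side 0.034 pointer -7.0749932022099316 100.09424 40.874718
marks [(90, 238), (100, 173), (103, 173), (109, 173), (120, 222), (130, 173), (135, 173), (141, 172), (147, 173)]
```

View pics/a6.png

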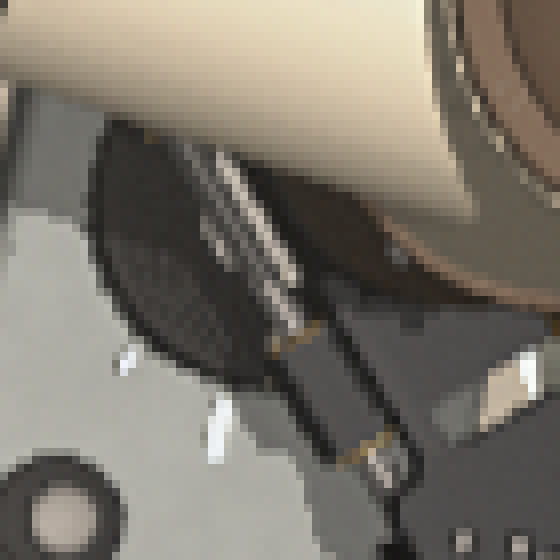

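The pointer is now hidden under the finger, at an expected 80°, and the press is a little hard at 15 N. I'll ease it, add 8° and let go.

Emit:
{"name": "step_arm", "arguments": {"targets": "0 0 -0.1 0;0 0 0 4;0 0 0 4;0 0 0 0;0 0 0 0;0 0 -0.5 0;0 0 -1 0;0 0 -3 0;0 0 -3.5 0;0 0 -3.5 0;0 0 0 0"}}

```text
time_s: 12.4
tcp_pos: [0.4963, -0.3236, 0.2017]
ee_rot: [[0.391, -0.92, 0.012], [-0.92, -0.391, -0.007], [0.011, -0.008, -1.0]]
wrist_force: [0.9, -0.8, 0.0]
gripper_width: 0.539
gripper_force: 0.0
```

```bash
python3 -c "
from h import *
s=sense(); print(s['tcp_pos'],s['wrist_force'],s['joints'])"; python3 ptr.py x.png
```

```text
[ 0.49634927 -0.32360668  0.20167444] [ 0.88560057 -0.79369671  0.02237536] [-17.36488268  19.37156501  -6.77810206   0.19296409 -63.08912311
  40.30268153]
top 0.025 pointer 90.10342976139594 180.47038 54.556477
top 0.034 pointer 90.18915301273942 180.6997 55.01123
side 0.025 pointer 89.00636440053366 89.87451 36.46814
side 0.034 pointer 89.18148140481637 108.37736 42.411255
marks [(45, 170), (53, 164), (60, 170), (75, 158), (90, 233), (103, 169), (107, 168), (120, 218), (130, 168), (136, 168), (147, 169)]
```

The dial is centred in stop 3: the top view reads 90.1° and the side view 89.1°. Now I'll go to the start key with the fingers closed.

Emit:
{"name": "step_arm", "arguments": {"targets": "-2 1.35 0 0;-2 1.35 0 0;-2 1.35 0 0;-2 1.35 0 0;0 0 0 0;0 0 0 0;0 0 2 0;0 0 2 0;0 0 2 0;0 0 2 0;0 0 0 0;0 0 0 0", "claw": 0}}

```text
time_s: 13.5
tcp_pos: [0.4117, -0.2691, 0.1125]
ee_rot: [[0.39, -0.921, -0.004], [-0.921, -0.39, 0.001], [-0.002, 0.003, -1.0]]
wrist_force: [0.6, 0.5, 0.6]
gripper_width: 0.003
gripper_force: 0.0
```

Run:
```python
from h import *
s=sense(); print(s["tcp_pos"],s["wrist_force"],s["gripper_width"])
c=shot("top"); d=shot("side")
a=cv2.resize(c["frame"][190:260,370:440],None,fx=5.6,fy=5.6,interpolation=3); b=cv2.resize(d["frame"][140:200,325:385],(a.shape[1],a.shape[0]),interpolation=3)
cv2.imwrite("pics/a7.png",np.hstack([a,b]))
```

```text
[ 0.41170752 -0.26906906  0.11249026] [0.62048601 0.45462439 0.63979321] 0.002909284347429163
```

View pics/a7.png

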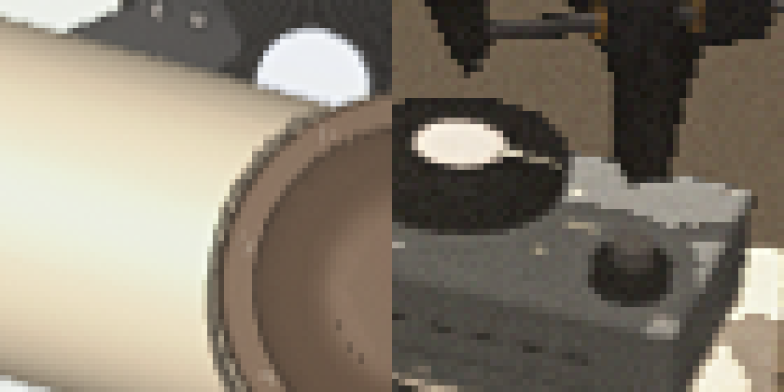

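The picture shows the closed fingertips above the key in its collar, clear of the dial. I'll lower onto the key.

Emit:
{"name": "step_arm", "arguments": {"targets": "0 0 1 0;0 0 1 0;0 0 0.7 0;0 0 0 0;0 0 0 0"}}

```text
time_s: 14.02
tcp_pos: [0.4125, -0.2691, 0.0874]
ee_rot: [[0.39, -0.921, 0.001], [-0.921, -0.39, -0.0], [0.001, -0.0, -1.0]]
wrist_force: [-0.3, 0.3, 0.6]
gripper_width: 0.006
gripper_force: 0.0
```

Emit:
{"name": "step_arm", "arguments": {"targets": "0 0 0.3 0;0 0 0.3 0;0 0 0 0;0 0 0 0"}}

```text
time_s: 14.35
tcp_pos: [0.412, -0.2689, 0.0809]
ee_rot: [[0.39, -0.921, -0.0], [-0.921, -0.39, -0.0], [0.0, 0.0, -1.0]]
wrist_force: [0.2, 0.6, -1.2]
gripper_width: 0.003
gripper_force: 0.0
```

Emit:
{"name": "step_arm", "arguments": {"targets": "0 0 0.2 0;0 0 0 0;0 0 0 0"}}

```text
time_s: 14.6
tcp_pos: [0.4123, -0.269, 0.0791]
ee_rot: [[0.39, -0.921, 0.0], [-0.921, -0.39, -0.0], [0.0, -0.0, -1.0]]
wrist_force: [-0.3, 0.2, 2.4]
gripper_width: 0.002
gripper_force: 1.0
```

Contact with the key at z of about 0.079. I'll press on.

Emit:
{"name": "step_arm", "arguments": {"targets": "0 0 0.2 0;0 0 0.2 0;0 0 0 0;0 0 0 0"}}

```text
time_s: 14.93
tcp_pos: [0.4124, -0.269, 0.0751]
ee_rot: [[0.39, -0.921, 0.001], [-0.921, -0.39, -0.0], [0.001, -0.0, -1.0]]
wrist_force: [-0.6, 0.8, 4.8]
gripper_width: 0.008
gripper_force: 2.2
```

Emit:
{"name": "step_arm", "arguments": {"targets": "0 0 0.2 0;0 0 0 0;0 0 0 0"}}

```text
time_s: 15.18
tcp_pos: [0.4124, -0.2691, 0.0743]
ee_rot: [[0.391, -0.921, 0.001], [-0.921, -0.391, -0.001], [0.001, -0.0, -1.0]]
wrist_force: [-2.4, 1.9, 12.3]
gripper_width: 0.005
gripper_force: 6.2
```

The force rose past the 5 N spring end at about 6 mm of travel, so the key is fully down. I'll release it, clear away and check.

Emit:
{"name": "step_arm", "arguments": {"targets": "0 0 -0.5 0;0 0 -1.5 0;0 0 -3 0;0 0 -3.5 0;0 0 -3.5 0;-3 0 0 0;-3 0 0 0;-3 0 0 0;-3 0 0 0;-3 0 0 0;-3 0 0 0;0 0 0 0"}}

```text
time_s: 16.18
tcp_pos: [0.3393, -0.1004, 0.1923]
ee_rot: [[0.394, -0.919, -0.001], [-0.919, -0.394, 0.002], [-0.002, 0.0, -1.0]]
wrist_force: [0.1, 0.2, -1.0]
gripper_width: 0.004
gripper_force: 0.0
```

```bash
python3 ptr.py x.png
python3 - <<'E'
from h import *
s=sense(); print(s["tcp_pos"],s["wrist_force"])
d=shot("side"); c=shot("top")
for n,z in (("side",d),("top",c)):
    o=cv2.imread(f"pics/{n}1.png"); f=z["frame"]; y,x=((140,300) if n=="side" else (160,350))
    df=cv2.absdiff(o,f)[y:y+120,x:x+120].max(2)>60; print(n,df.sum())
a=cv2.resize(d["frame"][145:225,300:390],None,fx=4.4,fy=4.4,interpolation=3); b=cv2.resize(c["frame"][180:260,340:430],None,fx=4.4,fy=4.4,interpolation=3)
cv2.imwrite("pics/a8.png",np.hstack([a,b]))
E
```

```text
top 0.025 pointer 90.0228208608134 237.00285 55.183678
top 0.034 pointer 89.98255742273383 235.24634 56.536663
side 0.025 pointer 88.57405379514489 141.39111 43.47998
side 0.034 pointer 88.82429567107337 161.7417 45.933105
marks [(30, 210), (60, 218), (90, 234), (120, 219)]
[ 0.34151328 -0.10232527  0.19276991] [ 0.86337054 -0.24380176  0.99973732]
side 1342
top 62
```

View pics/a8.png

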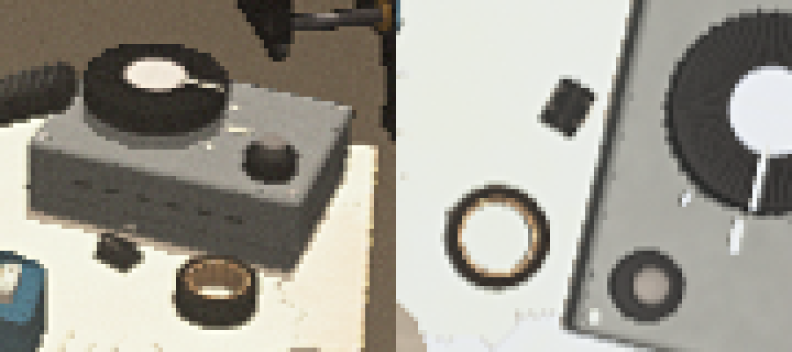

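The pointer is at the long mark (90.0°), and the key and dial are both up. Tape and clip are where they were, and the arm is clear, so I'm handing in.

```bash
python3 -c "
from station import r
print(r.finish_job())"
```

```text
the job is handed in; nothing more can be done
None
```

I handed the job in, and no verdict came back: the dial rests at the long mark (measured 90.0°), the start key was pressed fully down and came back up, and the arm is clear with the tape roll and clip unmoved; I didn't re-check the case and syringe, which the arm only passed well above.

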